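# Tip the mixed bench sweepings over the sorting grate and pick off the tape rolls

## Task

Sort the mixed load in the aluminium pan: push the sprung stick over towards the grate so that the pan tips right up, hold it until everything has slid out, then let it go so that the pan comes back level. The clamp knobs must all end up below the grate in the bin (nudge through any that hang up); pick the two big tape rolls off the grate and lay them flat, side by side, on the floor of the low wooden tray. Leave the cups, the small tape roll and the wooden wedge on the table where they are.

Things in the scene. Friction and masses are not known exactly. Their poses are not given: they have to be found in the camera images.
- sorter: Fixed steel sorter: an open grey bin with a grate in it, and a tipping pan on its -y side. Origin on the table under the middle of the bin; x, y along the bin's sides, z up. Bin inside 220 mm (x) by 250 mm (y), walls 6 mm thick; three walls end 120 mm above the table, the one on the pan side 80 mm; bin floor at 5 mm. All its metal is smooth and slippery.
- grate_centre (a point): 80 mm above the table over the sorter's origin, axes as the sorter. A slide plate slopes from under the pan's lip down to y = -73 mm; from there to the far wall (y = +125 mm) is the grate: 6 mm round bars along y at x = +-32 mm and 16 mm flat ledges along both walls, tops at z = 80 mm, and bars along x at y = -8 and +58 mm, tops at 74 mm. Knobs drop through its 58 x 60 mm openings, the big rolls cannot.
- pan (a joint): Angle of the aluminium pan: 0 level (at rest), positive tips it to the grate, stop at 1.1 rad. It pivots about a line along the sorter's x at y = -140 mm, z = 115 mm. Level, its floor is at z = 125 mm, from y = -128 to -352 mm, 206 mm wide, 30 mm walls on three sides, open to the grate. Spring and weight (about 1 Nm) return it to 0 when let go.
- stick_ball (a point): Centre of the black 32 mm ball on the pan's stick: a 12 mm steel rod fixed to the pivot shaft beside the pan, at sorter x = +158 mm, y = -140 mm; the ball is 172 mm from the pivot line, 287 mm above the table at rest. Upright with the pan level, it swings with the pan to the sorter's +y, 30 mm clear of the bin; takes 6 to 17 N to push.
- roll_a_c (a point): Centre of a big masking tape roll, a ring 86 mm across, 24 mm thick, hole about 52 mm (so the ring's wall is 17 mm), about 0.12 kg; z along the ring's axis.
- roll_b_c (a point): Centre of another big tape roll, a ring 84 mm across, 30 mm thick, hole about 49 mm (so the ring's wall is 17 mm), about 0.12 kg; z along the ring's axis.
- knob_a_c (a point): Centre of a black lobed clamp knob, 47 mm across, 27 mm thick, about 50 g; z along its axis.
- knob_b_c (a point): Centre of a second clamp knob, the same.
- knob_c_c (a point): Centre of a third clamp knob, the same.
- tray: Fixed low wooden tray, outside 230 x 150 mm (x, y), inside 218 x 138 mm, floor 6 mm above the table, rim 17 mm above the table; origin on the table under its middle, x along its length, z up. The two rolls go side by side along its x.
- tall_cup: White cup standing on the table, 68 mm across, 100 mm tall, origin at its foot. Leave alone.
- short_cup: White cup standing on the table, 68 mm across, 85 mm tall, origin at its foot. Leave alone.
- small_tape: Small tape roll lying on the table, 72 mm across, 18 mm thick, origin at its underside. Not part of the load; leave alone.
- wedge: Wooden wedge lying on the table, 30 x 90 x 22 mm, origin at its underside, long along its y. Leave alone.
Things that resemble listed ones, but are neither listed nor needed, are in the scene too. What is shaped like the part that bears knob_b_c but pink is not meant.

How it is judged:
By the outcome, as a careful person would: the job done as asked, in the order asked, and still so for the second after the job is handed in, with the robot touching nothing.
It also fails if it takes over 72 s, if anything falls off the work surface, if the arm or the gripper's body presses on something with over 40 N, if the wrist force passes 120 N, or if a joint passes its speed limit or range.

## Robot

A 6-joint arm with a two-finger parallel gripper is mounted at the origin on a cart in front of the work surface, level with it; the furniture and walls round the work are solid. World frame = base frame: x ahead of the robot, y to its left, z up, the work surface at z = 0. Lengths are in m, angles in rad, forces in N, time in s.
With the tool pointing down it reaches from about 0.375 to 0.925 m from the base axis. Payload 5.7 kg.
Tool frame: the origin (TCP) lies midway between the tips of the shut fingers; the grasp point (between the pads) lies 19 mm behind it; z points along the fingers, x is the direction in which the jaws open and shut, and the axes are right-handed (so a half turn about z gives the same grasp; the last joint's range is limited). The gripper opens to 88 mm and grips with 3 to 60 N. Pads are 20 mm wide; open, the fingers measure 115 mm over their backs; the gripper's body (75 mm by 178 mm) begins 61 mm behind the grasp point.
Start: joints at [1.188, 0.359, 1.51, -0, 1.272, -0.115], TCP at [0.159, 0.579, 0.223] pointing down, gripper open.
Joint ranges: [-2.97, 2.97], [-1.01, 2.36], [0.21, 2.38], [-0.96, 4.11], [0.2, 2.71], [-2.98, 2.98]. Speed limits (rad/s): [2.39, 2.39, 3.14, 3.14, 3.14, 3.14].

## Interface

Orientations are given as a unit quaternion [x, y, z, w].
In Python, from bench import move_ptp, servo_line, goto_joints, move_gripper, sleep, inverse_kinematics, capture, PlanningError, close_job, spot_in, silhouettes, current_clock, current_joint_pos, current_qvel, current_joint_torque, current_position, current_orientation, current_force, current_torque, current_finger_gap gives the robot as it stands. Calls block until the motion is done:
- move_ptp(position, orientation): joint-space move of the TCP to a pose.
- servo_line(position, orientation=None, rate=0.15, contact_N=None): straight line of the TCP; orientation=None keeps the orientation; rate is the mean speed in m/s. With contact_N (N) it stops when the force on the tool has changed by that much, and returns True; else False.
- goto_joints(angles): joint-space move.
- move_gripper(opening): finger opening in m; the grip force is fixed at half the most; returns when the fingers have stopped.
- sleep(seconds).
- inverse_kinematics(position, orientation): joint angles nearest the present ones, or None.
- capture(name): name is "scene" or "side" or "wrist"; returns a dict with "image" (480x640x3 uint8, blue, green, red), "range_z" (480x640 float32, m along the optical axis (not along the pixel's ray), 0 where there is no reading), "intrinsics" (3x3 intrinsics, pixels), "R" (3x3) and "t" (3): a world point X has camera coordinates R X + t. Camera axes: x right, y down, z forward; pixel columns grow to the right and rows downward; lengths in m; the calibration is good to about 2 mm. A picture is of the moment at which its call begins.
A pose or a line that the arm cannot do raises PlanningError and nothing moves.
- close_job(): hands the job in, once; it reports no verdict.
Trained networks look in the newest picture that a camera, given by its name, has taken for a name from the list of things; names that differ only in an ending like _2 or _b are one class to them, and where a whole thing is asked for, a point or a joint stands for the part that bears it (a point fixed in the world has none). Each returns a list of dicts, best first, with "conf" (0 to 1); they miss things now and then, are a little off and sometimes report something else, mostly with a low value. They report only what shows in the picture. A call takes as long as a camera call. They do not tell look-alikes from the thing itself.
- spot_in(camera, query): "xy" ([column, row] in pixels, amid what is visible of it).
- silhouettes(camera, query): "region" (480x640 bool, what is visible of it) and "xy" ([column, row] in pixels, amid what is visible of it).
Readings, each from a call of its own:
- current_clock(): time.
- current_joint_pos(): joint angles.
- current_qvel(): joint speeds.
- current_joint_torque(): joint torques, N m.
- current_position(): TCP position.
- current_orientation(): TCP orientation.
- current_force(): force on the tool from outside, world axes, zero at the start.
- current_torque(): the same for the moment, N m.
- current_finger_gap(): finger opening in m.
Only numpy, scipy, OpenCV 4.12 (cv2) and the standard library are available. Lean on these libraries where they do the work, as an engineer would, in place of code of your own. Each camera call takes 0.05 s, during which the arm holds its last target.

## Working session

There is one attempt and no reset: what is moved stays moved. The work goes in short steps, each a Python script; the robot and the scene stay as the last script left them, time stands still between calls to the robot, and variables do not carry over. Pictures are saved under pics/ and viewed, and the job is handed in when it is done.

```bash
mkdir -p pics; ls
cat > h.py <<'E'
from bench import *
import numpy as np, cv2
from scipy.spatial.transform import Rotation as Rn
def shot(cam,name=None):
    c=capture(cam)
    if name: cv2.imwrite(f'pics/{name}.png',c['image'])
    return c
def cloud(c):
    K=c['intrinsics'];z=c['range_z'];v,u=np.mgrid[0:480,0:640]
    P=np.stack([(u-K[0,2])/K[0,0]*z,(v-K[1,2])/K[1,1]*z,z],-1)
    W=(P-c['t'])@c['R']
    W[z<=0]=np.nan
    return W
def proj(c,X):
    p=np.atleast_2d(X)@c['R'].T+c['t'];q=p@c['intrinsics'].T
    return q[:,:2]/q[:,2:]
E
python3 - <<'E'
from h import *
for n in ['scene','side','wrist']:
    c=shot(n,n+'0'); print(n,c['R'].round(3).tolist(),(-c['R'].T@c['t']).round(3),c['intrinsics'][0])
print(current_clock())
E
```

```text
pics
scene [[0.785, -0.62, 0.006], [-0.509, -0.649, -0.565], [0.354, 0.44, -0.825]] [ 0.082 -0.521  1.241] [481.13160478   0.         315.68900981]
side [[-0.954, 0.3, -0.006], [0.172, 0.529, -0.831], [-0.246, -0.794, -0.557]] [0.952 1.288 1.069] [465.81785593   0.         319.69441108]
wrist [[0.265, 0.964, -0.001], [0.919, -0.252, 0.304], [0.292, -0.082, -0.953]] [0.077 0.601 0.385] [394.41111102   0.         314.22398089]
0.15
```

View pics/scene0.png

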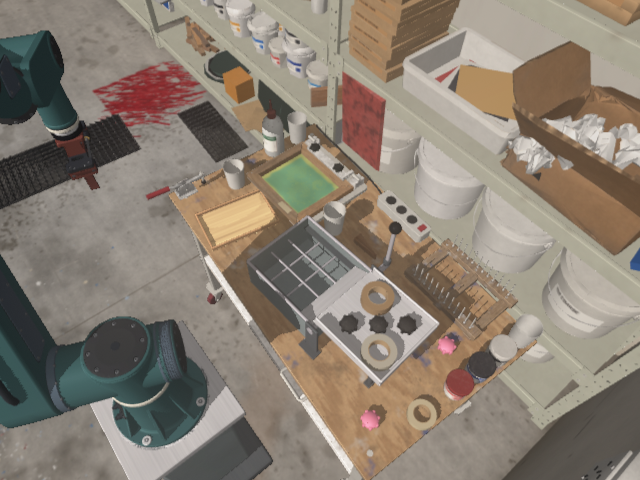

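View pics/side0.png

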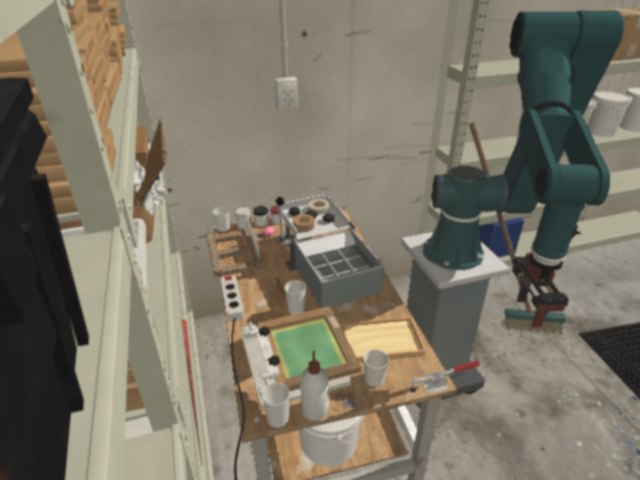

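View pics/wrist0.png

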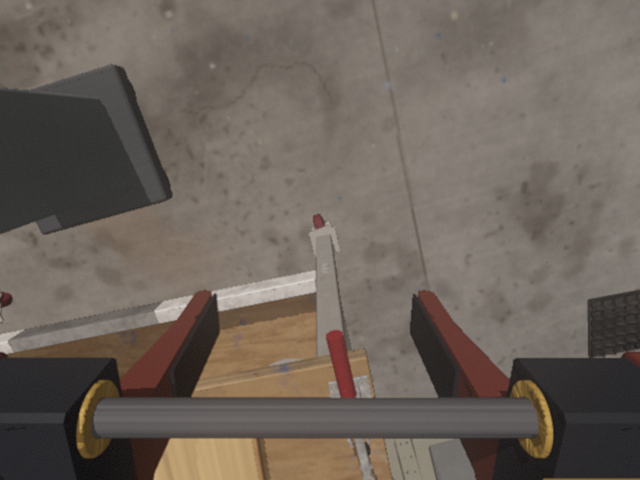

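The scene view shows the bin around (310,270), the pan with two rolls and three knobs around (378,325), and the ball at (396,228). The light-wood tray is at (235,220); there are pink knobs at (447,344) and (370,420), and the small tape at (422,412). Next I'll measure the sorter and the tray.

Run:
```python
from h import *
c=shot('scene'); W=cloud(c); np.save('W0.npy',W)
for q in ['sorter','pan','stick_ball','roll_a_c','knob_a_c','tray','tall_cup','short_cup','small_tape','wedge']:
    for d in silhouettes('scene',q)[:6]:
        m=d['region']; p=W[m]; p=p[~np.isnan(p[:,0])]
        if len(p)==0: print(q,d['conf'],d['xy'],'nodepth');continue
        r=cv2.minAreaRect((p[:,:2]*1000).astype(np.float32))
        print(q,round(d['conf'],2),np.round(d['xy']),m.sum(),'med',np.median(p,0).round(3),'z',np.percentile(p[:,2],[2,98]).round(3),'rect',np.round(r[0]),np.round(r[1]),round(r[2],1))
```

```text
sorter 0.94 [328. 293.] 14077 med [ 0.504 -0.069  0.099] z [0.002 0.161] rect [590. -48.] [468. 556.] 5.0
pan 0.85 [383. 318.] 5239 med [ 0.522 -0.219  0.127] z [0.121 0.292] rect [ 638. -179.] [513. 271.] 16.7
stick_ball 0.82 [374. 317.] 5334 med [ 0.524 -0.218  0.127] z [0.121 0.29 ] rect [ 541. -217.] [282. 228.] 5.0
roll_a_c 0.72 [378. 347.] 837 med [ 0.466 -0.283  0.148] z [0.128 0.154] rect [ 469. -283.] [89. 85.] 58.2
roll_a_c 0.57 [417. 418.] 575 med [ 0.484 -0.44   0.018] z [-0.     0.024] rect [ 489. -440.] [72. 69.] 1.8
knob_a_c 0.66 [375. 359.] 911 med [ 0.467 -0.284  0.148] z [0.124 0.153] rect [ 473. -277.] [98. 85.] 52.1
knob_a_c 0.57 [348. 325.] 275 med [ 0.457 -0.184  0.149] z [0.126 0.155] rect [ 463. -183.] [46. 50.] 71.3
tall_cup 0.93 [333. 218.] 614 med [0.681 0.138 0.066] z [0.012 0.102] rect [694. 155.] [113.  64.] 49.9
short_cup 0.4 [384. 323.] 6063 med [ 0.526 -0.217  0.127] z [0.005 0.287] rect [ 642. -177.] [521. 272.] 16.6
small_tape 0.67 [419. 417.] 603 med [ 0.486 -0.441  0.018] z [-0.001  0.024] rect [ 491. -440.] [73. 76.] 71.2
wedge 0.52 [366. 244.] 226 med [0.707 0.028 0.021] z [-0.     0.027] rect [717.  24.] [ 34. 101.] 3.3
wedge 0.38 [334. 216.] 634 med [0.681 0.137 0.067] z [0.011 0.104] rect [669. 128.] [178.  67.] 39.6
```

Run:
```python
from h import *
W=np.load('W0.npy')
P=W.reshape(-1,3);P=P[~np.isnan(P[:,0])]
I=np.zeros((600,600,3),np.uint8)
# x up 0.25..0.85, y left: 0.35.. -0.45 ; 1.333mm... use 0.8 m over 600px
s=600/0.9
for (lo,hi,col) in [(-.01,.004,(60,60,60)),(.004,.012,(0,100,0)),(.012,.03,(0,200,0)),(.03,.07,(150,0,0)),(.07,.09,(255,100,0)),(.09,.113,(120,0,120)),(.113,.123,(0,0,255)),(.123,.13,(0,120,255)),(.13,.158,(0,255,255)),(.158,.35,(255,255,255))]:
    p=P[(P[:,2]>lo)&(P[:,2]<hi)]
    r=((0.95-p[:,0])*s).astype(int);cc=((0.45-p[:,1])*s).astype(int)
    k=(r>=0)&(r<600)&(cc>=0)&(cc<600);I[r[k],cc[k]]=col
cv2.imwrite('pics/top.png',I)
k=(P[:,2]>.22)&(P[:,2]<.31)&(P[:,0]>.5)&(P[:,0]<.75)&(P[:,1]>-.3)&(P[:,1]<.1)
b=P[k];print(len(b))
t=b[b[:,2]>.27]; print(t.mean(0),t.min(0),t.max(0),len(t))
```

```text
189
[ 0.65934443 -0.10817196  0.29642312] [ 0.64730755 -0.12030707  0.28150054] [ 0.67452663 -0.09042605  0.30703173] 135
```

View pics/top.png

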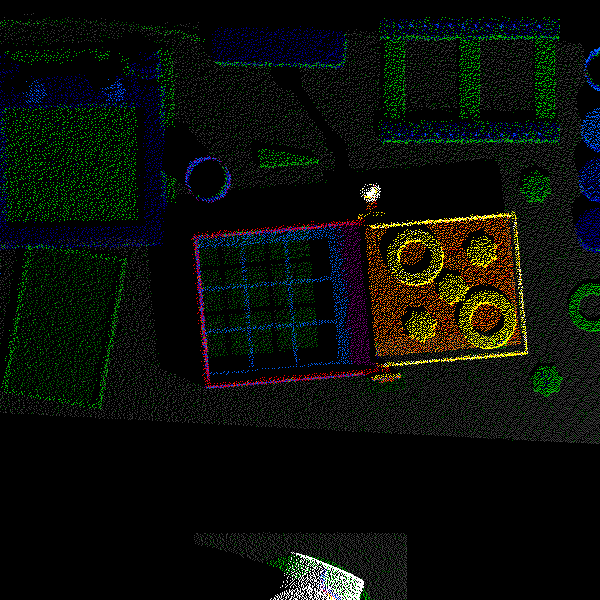

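Run:
```python
from h import *
from scipy.optimize import least_squares
W=np.load('W0.npy');P=W.reshape(-1,3);P=P[~np.isnan(P[:,0])]
def box(c,yaw,hx,hy,p):
    R=np.array([[np.cos(yaw),np.sin(yaw)],[-np.sin(yaw),np.cos(yaw)]])
    q=(p-c)@R.T
    d=np.abs(q)-[hx,hy]
    return q,d
# sorter: rim of bin (mid 226x256, walls at +-113, +128) z .117-.123 ; pan rim z~.155 outer: half 103(+wall?), y -352
def sel(zlo,zhi,x0,x1,y0,y1):
    k=(P[:,2]>zlo)&(P[:,2]<zhi)&(P[:,0]>x0)&(P[:,0]<x1)&(P[:,1]>y0)&(P[:,1]<y1);return P[k][:,:2]
rim=sel(.116,.125,.35,.64,-.105,.18)
def f(v):
    q,_=box(v[:2],v[2],0,0,rim)
    d=np.minimum.reduce([np.abs(q[:,0]-.113),np.abs(q[:,0]+.113),np.abs(q[:,1]-.128)])
    return d
r=least_squares(f,[.49,.02,.085],loss='soft_l1',f_scale=.003);v=r.x
print('sorter',v.round(4),np.degrees(v[2]),len(rim),np.median(np.abs(r.fun)))
q,_=box(v[:2],v[2],0,0,sel(.148,.162,.35,.68,-.4,-.09))
print('pan rim x',np.percentile(q[:,0],[1,99]),'y',np.percentile(q[:,1],[1,99]))
c,s=np.cos(v[2]),np.sin(v[2])
print('ball pred',v[0]+c*.158+s*.14, v[1]+s*.158-c*.14)
# grate bars z .076-.084
g,_=box(v[:2],v[2],0,0,sel(.077,.083,.35,.68,-.1,.16))
print(np.histogram(g[:,0],bins=np.arange(-.12,.121,.008)))
# tray
t=sel(.012,.021,.3,.62,.25,.47)
print(len(t))
def ft(w):
    q,_=box(w[:2],w[2],0,0,t)
    dx=np.abs(np.abs(q[:,0])-.112);dy=np.abs(np.abs(q[:,1])-.072)
    return np.minimum(dx,dy)
r=least_squares(ft,[.46,.36,-.15],loss='soft_l1',f_scale=.003);w=r.x
print('tray',w.round(4),np.degrees(w[2]),np.median(np.abs(r.fun)))
q,_=box(w[:2],w[2],0,0,t);print(np.percentile(q,[2,98],axis=0))
# rect
print(cv2.minAreaRect((t*1000).astype(np.float32)))
fl=sel(.003,.009,w[0]-.04,w[0]+.04,w[1]-.03,w[1]+.03);print('floor pts',len(fl))
np.save('fit.npy',np.array([v,w]))
```

```text
sorter [0.4938 0.0205 0.0855] 4.9015645077179215 683 0.0021516685163443655
pan rim x [-0.10598896  0.10848574] y [-0.35454707 -0.14178481]
ball pred 0.6631965801850807 -0.10546426247479271
(array([ 41,   0,   4,  57,   7,   8,   7,   4,   5,   6,  43,  71,   7,
         5,   3,   6,   4,   5,  51,  66,   6,   8,   4,   8,   7,   5,
        46, 132, 123,  16]), array([-1.20000000e-01, -1.12000000e-01, -1.04000000e-01, -9.60000000e-02,
       -8.80000000e-02, -8.00000000e-02, -7.20000000e-02, -6.40000000e-02,
       -5.60000000e-02, -4.80000000e-02, -4.00000000e-02, -3.20000000e-02,
       -2.40000000e-02, -1.60000000e-02, -8.00000000e-03,  1.11022302e-16,
        8.00000000e-03,  1.60000000e-02,  2.40000000e-02,  3.20000000e-02,
        4.00000000e-02,  4.80000000e-02,  5.60000000e-02,  6.40000000e-02,
        7.20000000e-02,  8.00000000e-02,  8.80000000e-02,  9.60000000e-02,
        1.04000000e-01,  1.12000000e-01,  1.20000000e-01]))
547
tray [ 0.4616  0.3533 -0.1639] -9.392574392569149 0.002175032158076351
[[-0.11329453 -0.07588837]
 [ 0.11376103  0.11974736]]
((466.67803955078125, 379.21209716796875), (207.0309295654297, 229.68202209472656), 80.51998901367188)
floor pts 261
```

```bash
cat >> h.py <<'E'
V,T=np.load('fit.npy') if __import__('os').path.exists('fit.npy') else (None,None)
def s2w(p,f=None):
    f=V if f is None else f
    c,s=np.cos(f[2]),np.sin(f[2]); p=np.asarray(p,float)
    return np.array([f[0]+c*p[0]-s*p[1],f[1]+s*p[0]+c*p[1],p[2]])
def down(yaw):
    x=np.array([np.cos(yaw),np.sin(yaw),0]);z=np.array([0,0,-1.]);y=np.cross(z,x)
    return Rn.from_matrix(np.stack([x,y,z],1)).as_quat()
E
python3 - <<'E'
from h import *
print(Rn.from_quat(current_orientation()).as_matrix().round(2).tolist())
for yaw in (V[2],V[2]+np.pi):
    for y,z in ((-.2,.40),(-.2,.275),(0,.2)):
        q=inverse_kinematics(s2w([.158,y,z]),down(yaw)); print(round(yaw,2),y,None if q is None else np.round(q,2))
E
```

```text
[[0.26, 0.96, -0.0], [0.96, -0.26, 0.0], [-0.0, -0.0, -1.0]]
0.09 -0.2 [-0.34  0.4   1.02 -0.    1.72 -0.43]
0.09 -0.2 [-0.34  0.45  1.23 -0.    1.46 -0.43]
0.09 0 [-0.05  0.45  1.42 -0.    1.27 -0.14]
3.23 -0.2 [-0.34  0.4   1.02 -0.    1.72  2.71]
3.23 -0.2 [-0.34  0.45  1.23 -0.    1.46  2.71]
3.23 0 None
```

Run:
```python
from h import *
O=down(V[2])
move_gripper(0.0)
move_ptp(s2w([.158,-.205,.40]),O)
c=shot('scene','app')
servo_line(s2w([.158,-.205,.281]),rate=.2)
r=servo_line(s2w([.158,-.150,.281]),rate=.05,contact_N=2.5)
p=current_position(); 
d=np.array(p)-[V[0],V[1],0]; cs,sn=np.cos(V[2]),np.sin(V[2])
print(r,p,'sorter',cs*d[0]+sn*d[1],-sn*d[0]+cs*d[1],current_force(),current_clock())
shot('scene','contact')
```

```text
True [ 0.66543946 -0.13186559  0.28099398] sorter 0.15797883650895925 -0.16649641777149515 [ 1.26626327 -2.65438     0.4574231 ] 6.825
```

View pics/contact.png

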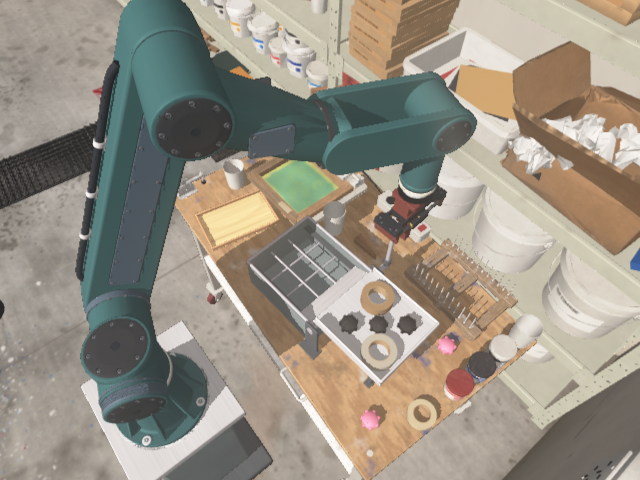

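The picture shows the fingers behind the ball, around (400,225). Contact came at sorter y = -0.1665 (predicted -0.166), so the sorter fit holds. Now the tip.

```bash
cat >> h.py <<'E'
def tipwp(th):
    by=-.140+.172*np.sin(th); bz=.115+.172*np.cos(th)
    psi=max(0,0.8*th); r=.0145
    ey=by-r*np.cos(psi); ez=bz+r*np.sin(psi)-.006*(1-th/1.1)
    return s2w([.158,ey-.010,ez])
E
python3 - <<'E'
from h import *
for th in [.2,.4,.6,.8,.95,1.05]:
    servo_line(tipwp(th),rate=.10)
    print(th,np.round(current_force(),1))
r=servo_line(tipwp(1.15),rate=.04,contact_N=22); print(r,np.round(current_force(),1))
sleep(1.0)
print(np.round(current_force(),1))
shot('scene','tip'); shot('side','tips'); shot('wrist','tipw'); print(current_clock())
E
```

```text
0.2 [ 0.5 -6.9 -0.6]
0.4 [ 0.6 -7.3 -1.6]
0.6 [ 0.3 -5.7  1.4]
0.8 [-0.3 -6.7  1.8]
0.95 [-0.9 -5.4  2.8]
1.05 [ 0.2 -6.   4.5]
True [-2.5 -6.7 10.5]
[-0.4 -5.9 10.1]
11.1583
```

View pics/tip.png

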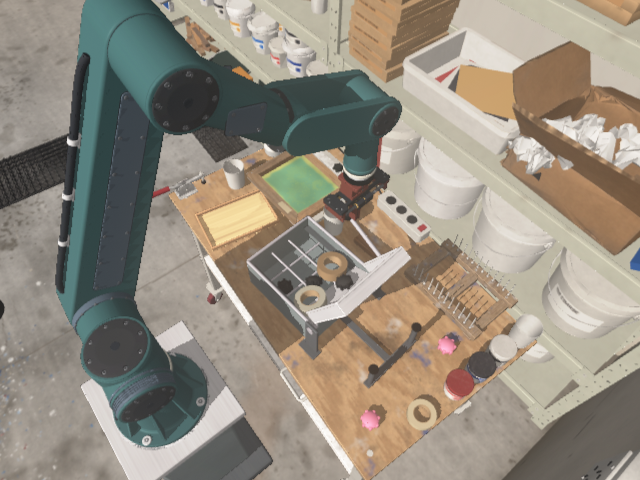

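View pics/tips.png

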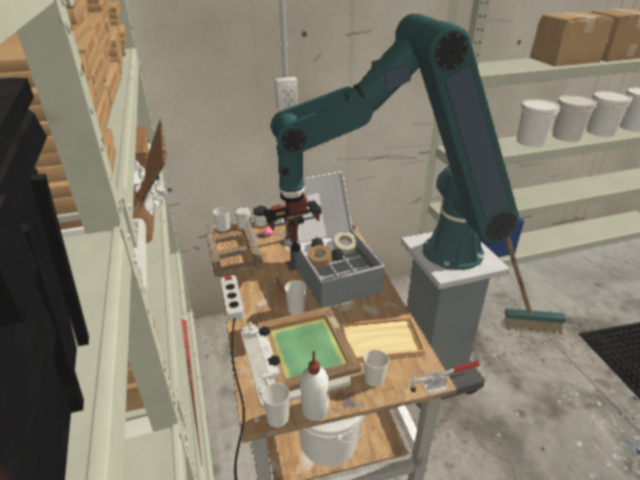

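View pics/tipw.png

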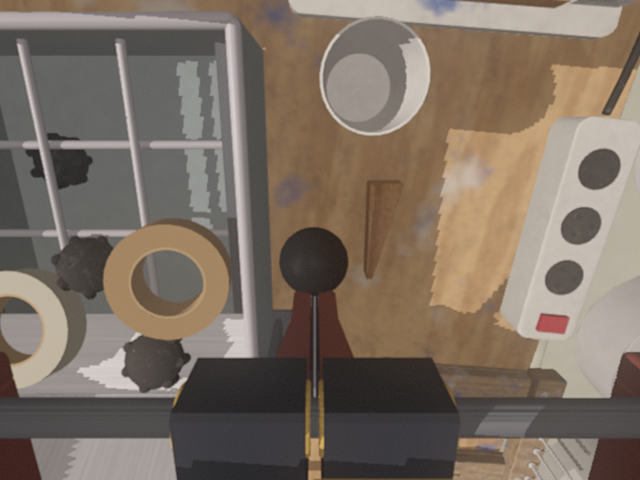

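The pan is up, with rolls on the grate and slide plate at scene (332,264) and (310,297). Knobs show at (285,284) and (343,284), with a third seen only in the wrist view. Next I'll check the pan angle.

```bash
cat >> h.py <<'E'
def w2s(W,f=None):
    f=V if f is None else f
    c,s=np.cos(f[2]),np.sin(f[2]); d=W-np.array([f[0],f[1],0])
    return np.stack([c*d[...,0]+s*d[...,1],-s*d[...,0]+c*d[...,1],d[...,2]],-1)
E
python3 - <<'E'
from h import *
sleep(.5)
p=current_position();S=w2s(np.array(p));print('tcp',S)
c=shot('scene','tip2');W=w2s(cloud(c))
k=(np.abs(W[...,0])<.09)&(W[...,1]<-.12)&(W[...,1]>-.36)&(W[...,2]>.17)&(W[...,2]<.36)
P=W[k];print(len(P),np.percentile(P,[1,50,99],axis=0).round(3))
print(np.polyfit(P[:,1],P[:,2],1))
print(current_force())
c=shot('wrist','tw2');W=w2s(cloud(c))
for d in silhouettes('wrist','knob_a_c')+silhouettes('wrist','roll_a_c'):
    p=W[d['region']];p=p[~np.isnan(p[:,0])]
    print(np.round(d['xy']),round(d['conf'],2),np.median(p,0).round(3),np.percentile(p,[3,97],axis=0).round(3).tolist())
E
```

```text
tcp [ 0.15910329 -0.00707373  0.20191252]
1239 [[-0.088 -0.23   0.309]
 [-0.005 -0.213  0.319]
 [ 0.088 -0.197  0.329]]
[0.51442589 0.42882163]
[-2.13906251 -5.99391741 10.02234881]
[ 66. 164.] 0.66 [-0.049  0.04   0.029] [[-0.078, 0.022, 0.013], [-0.036, 0.062, 0.034]]
[ 46. 323.] 0.79 [-0.037 -0.066  0.106] [[-0.08, -0.103, 0.087], [-0.02, -0.031, 0.122]]
```

Run:
```python
import cv2
a=cv2.imread('pics/tip2.png')[200:400,220:440];cv2.imwrite('pics/z1.png',cv2.resize(a,None,fx=3,fy=3))
```

```text
(no output)
```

View pics/z1.png

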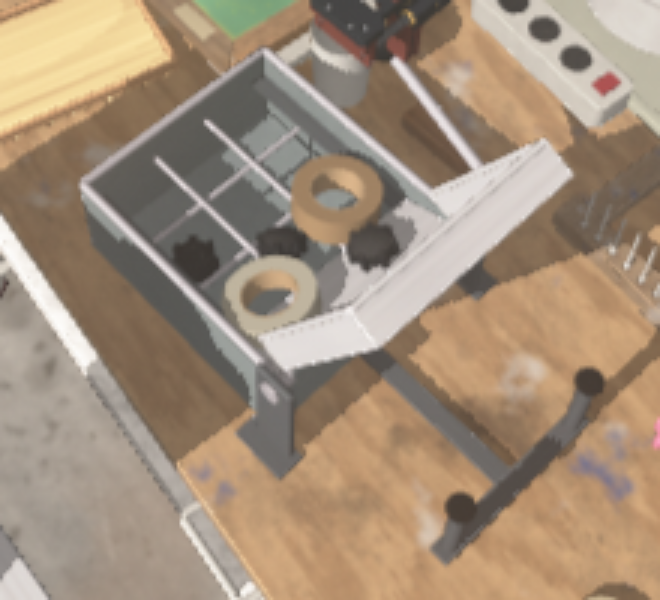

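View pics/tw2.png

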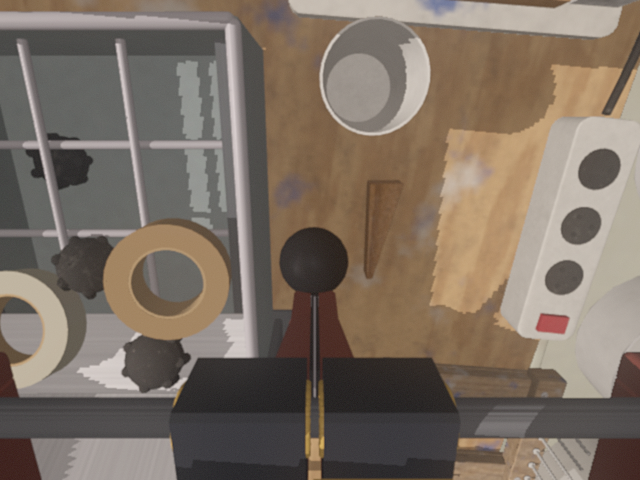

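Run:
```python
from h import *
sleep(.3)
c=shot('wrist');W=w2s(cloud(c))
for u,v in [(155,360),(155,350),(88,265),(62,162),(165,235),(195,330),(60,320),(120,400)]:
    print(u,v,np.nanmedian(W[v-3:v+4,u-3:u+4].reshape(-1,3),0).round(3))
for i,(x,y,z) in enumerate([]):pass
# pan lip location projected
for x in (-.1,0,.05,.1): print(x,proj(c,[s2w([x,-.128,.125])]).round())
g=c['image']; d=W[...,2]
k=(g.max(-1)<60)&(d>.07)&(np.abs(W[...,0])<.1)&(W[...,1]>-.2)
P=W[k];
for lo,hi in((-.1,.0),(.0,.1)):
    q=P[(P[:,0]>lo)&(P[:,0]<hi)]; print(len(q),np.percentile(q,[3,50,97],axis=0).round(3).tolist() if len(q) else '')
```

```text
155 360 [ 0.043 -0.089  0.119]
155 350 [ 0.043 -0.083  0.116]
88 265 [-0.006 -0.024  0.097]
62 162 [-0.05   0.042  0.033]
165 235 [0.057 0.002 0.108]
195 330 [ 0.072 -0.068  0.113]
60 320 [-0.025 -0.061  0.11 ]
120 400 [0.118 0.022 0.296]
-0.1 [[-35. 410.]]
0 [[100. 410.]]
0.05 [[168. 410.]]
0.1 [[235. 410.]]
180 [[-0.023, -0.049, 0.079], [-0.005, -0.014, 0.087], [-0.0, -0.008, 0.105]]
357 [[0.0, -0.11, 0.079], [0.057, -0.086, 0.111], [0.097, 0.022, 0.296]]
```

Everything has left the pan. One knob rests on the slide plate at sorter (0.043,-0.089) and one sits in the centre opening at (-0.006,-0.02). One is already in the bin. Letting the pan back now.

Run:
```python
from h import *
for th in [.95,.7,.45,.2,0]:
    servo_line(tipwp(th),rate=.12)
print(np.round(current_force(),1))
servo_line(s2w([.158,-.20,.281]),rate=.1)
servo_line(s2w([.158,-.205,.36]),rate=.25)
# park clear of the scene camera & look with wrist over bin
move_ptp(s2w([.0,-.13,.40]),down(V[2]))
c=shot('wrist','bw');shot('scene','bs');W=cloud(c)
np.savez('bw.npz',W=w2s(W));print(current_clock())
S=w2s(cloud(shot('scene')))
k=(S[...,1]<-.15)&(S[...,1]>-.34)&(np.abs(S[...,0])<.09)&(S[...,2]>.05)&(S[...,2]<.3)
print('pan z',np.percentile(S[k][:,2],[2,50,98]))
for d in silhouettes('wrist','roll_a_c')+silhouettes('wrist','knob_a_c'):
    p=w2s(W)[d['region']];p=p[~np.isnan(p[:,0])]
    print(np.round(d['xy']),round(d['conf'],2),np.median(p,0).round(3),np.percentile(p,[2,98],axis=0).round(3).tolist())
```

```text
[-1.1 -4.3 -0.3]
16.3583
pan z [0.12105041 0.12549179 0.12999501]
[260. 127.] 0.93 [-0.063 -0.069  0.111] [[-0.102, -0.11, 0.089], [-0.023, -0.032, 0.124]]
[268.  44.] 0.81 [-0.059  0.04   0.03 ] [[-0.079, 0.021, 0.015], [-0.04, 0.062, 0.035]]
```

View pics/bw.png

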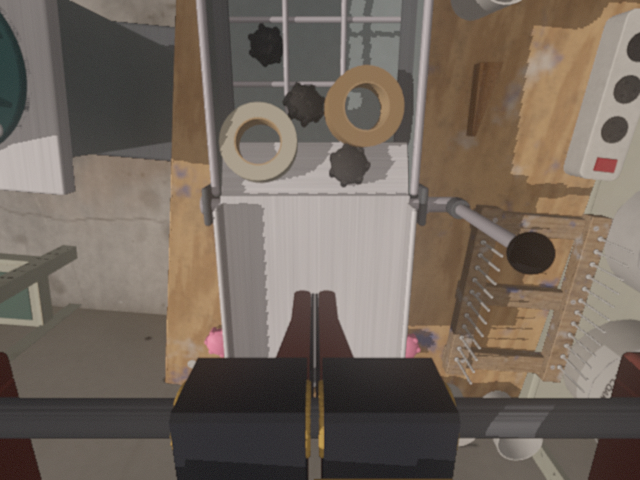

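View pics/bs.png

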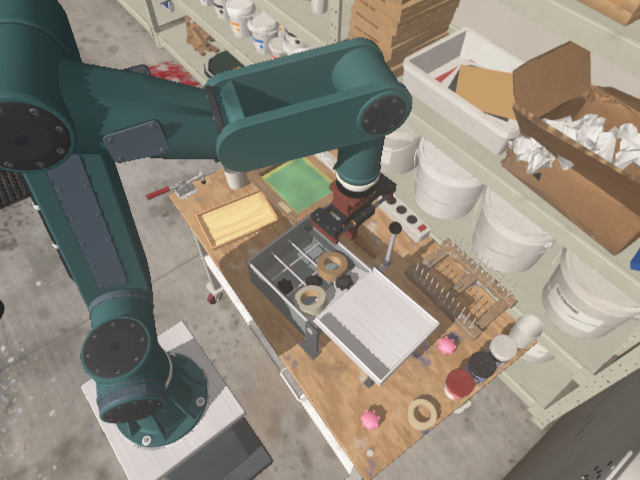

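The pan is level and the stick upright. The pale roll is at wrist (260,140), partly on the slide plate, and the brown roll is at (364,106). Knobs are at (304,104), (349,165) and (267,44). Next I'll fit the roll poses.

```bash
cat >> h.py <<'E'
def rollfit(S,img,c0,brown=None,rad=.05):
    """S cloud in sorter frame; top face plane + circle"""
    hsv=cv2.cvtColor(img,cv2.COLOR_BGR2HSV)
    k=(np.hypot(S[...,0]-c0[0],S[...,1]-c0[1])<rad)&(S[...,2]>.082)&(hsv[...,1]>45)&(hsv[...,2]>60)
    P=S[k]; best=None; rng=np.random.default_rng(0)
    for _ in range(300):
        a,b,c=P[rng.choice(len(P),3,False)]; n=np.cross(b-a,c-a); l=np.linalg.norm(n)
        if l<1e-6: continue
        n/=l; n*=np.sign(n[2])
        if n[2]<.75: continue
        i=np.abs((P-a)@n)<.002
        if best is None or i.sum()>best.sum(): best=i
    Q=P[best]; m=Q.mean(0); n=np.linalg.svd(Q-m)[2][2]; n*=np.sign(n[2])
    e1=np.cross(n,[0,1,0]);e1/=np.linalg.norm(e1);e2=np.cross(n,e1)
    uv=np.stack([(Q-m)@e1,(Q-m)@e2],1)
    (cx,cy),r=cv2.minEnclosingCircle((uv*1000).astype(np.float32))
    ctr=m+e1*cx/1000+e2*cy/1000
    rr=np.hypot(*(uv-[cx/1000,cy/1000]).T)
    return ctr,n,r,np.percentile(rr,[2,98])*1000,len(Q)
E
python3 - <<'E'
from h import *
S=np.load('bw.npz')['W'];im=cv2.imread('pics/bw.png')
for c0 in ((-.062,-.071),(.058,-.03)):
    ctr,n,r,rr,N=rollfit(S,im,c0); print(ctr.round(4),n.round(3),'tilt',np.degrees(np.arccos(n[2])).round(1),'R',round(r,1),rr.round(1),N)
for u,v in [(349,165),(304,104),(267,44)]:
    print(np.nanmedian(S[v-3:v+4,u-3:u+4].reshape(-1,3),0).round(3))
E
```

```text
[-0.0629 -0.0688  0.112 ] [0.001 0.284 0.959] tilt 16.5 R 43.1 [24.7 42.8] 687
[ 0.0563 -0.0329  0.1115] [0.135 0.098 0.986] tilt 9.6 R 42.3 [24.5 41.8] 3189
[ 0.038 -0.094  0.121]
[-0.012 -0.03   0.103]
[-0.058  0.041  0.033]
```

```bash
cat >> h.py <<'E'
def graspR(n_s,e_s,sign,f=None):
    """tool z=-n, tool x=sign*e (sorter-frame vectors) -> quat"""
    f=V if f is None else f
    Rz=Rn.from_euler('z',f[2]).as_matrix()
    z=-Rz@n_s; x=sign*(Rz@e_s); x-=z*(x@z); x/=np.linalg.norm(x)
    return Rn.from_matrix(np.stack([x,np.cross(z,x),z],1)).as_quat()
E
python3 - <<'E'
from h import *
W=np.load('W0.npy')
for (u,v) in [(233,172),(297,125)]:
    p=W[v-14:v+14,u-9:u+9].reshape(-1,3);print(np.nanpercentile(p,[5,50,95],axis=0).round(3).tolist())
S=np.load('bw.npz')['W'];im=cv2.imread('pics/bw.png')
ctr,n,r,rr,N=rollfit(S,im,(-.062,-.071)); n=np.array([0,n[1],n[2]]);n/=np.linalg.norm(n)
e=np.array([0,n[2],-n[1]])
for sg in (1,-1):
    O=graspR(n,e,sg)
    for h in (.10,0):
        tcp=s2w(ctr+e*.0344-n*.018+n*h); q=inverse_kinematics(tcp,O); print(sg,h,tcp.round(3),None if q is None else np.round(q,2))
    O2=graspR(np.array([0,0,1.]),np.array([0,1.,0]),sg,T)
    for x in (-.054,.054):
        q=inverse_kinematics(s2w([x,.0344,.012],T),O2);print('place',x,None if q is None else np.round(q,2))
E
```

```text
[[0.513, 0.455, -0.001], [0.541, 0.501, 0.055], [0.611, 0.567, 0.084]]
[[0.805, 0.497, -0.165], [0.835, 0.529, 0.07], [1.055, 0.785, 0.101]]
1 0.1 [0.432 0.003 0.181] [ 0.1   0.19  1.92 -0.33  1.06 -1.39]
1 0 [ 0.435 -0.026  0.085] [ 0.03  0.35  2.03 -0.41  0.79 -1.33]
place -0.054 [ 0.64  0.58  1.76 -0.    0.8  -0.76]
place 0.054 [ 0.52  0.65  1.59 -0.    0.9  -0.89]
-1 0.1 [0.432 0.003 0.181] [ 0.1   0.19  1.92 -0.33  1.06  1.75]
-1 0 [ 0.435 -0.026  0.085] [ 0.03  0.35  2.03 -0.41  0.79  1.81]
place -0.054 [ 0.64  0.58  1.76 -0.    0.8   2.38]
place 0.054 [ 0.52  0.65  1.59 -0.    0.9   2.26]
```

```bash
cat > g1.py <<'E'
from h import *
S=np.load('bw.npz')['W'];im=cv2.imread('pics/bw.png')
ctr,n,r,rr,N=rollfit(S,im,(-.062,-.071)); n=np.array([0,n[1],n[2]]);n/=np.linalg.norm(n)
e=np.array([0,n[2],-n[1]]);O=graspR(n,e,1)
g=ctr+e*.0344-n*.018
move_gripper(.030)
move_ptp(s2w(g+n*.09),O)
r=servo_line(s2w(g+n*.03),rate=.15)
r=servo_line(s2w(g),rate=.05,contact_N=6);print('contact',r,current_force(),w2s(np.array(current_position()))-g)
if not r:
    move_gripper(0.0)
print('gap',current_finger_gap(),current_force(),current_clock())
shot('wrist','g1')
E
python3 g1.py
```

```text
contact False [ 0.07214402 -0.73807489  1.37305744] [-5.16915529e-05 -2.49934553e-05 -1.21058009e-04]
gap 0.018455898167722598 [-0.11824948 -0.97615705  0.42625397] 19.85
```

View pics/g1.png

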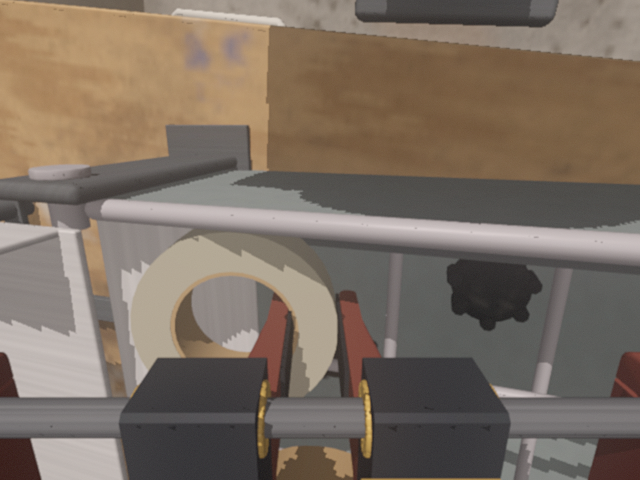

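Wrist view g1 shows the fingers gripping the pale ring's wall at about (320,330); the gap of 18.5 mm matches the ring wall. Now carrying it to the tray.

```bash
cat > p1.py <<'E'
from h import *
p=np.array(current_position())
servo_line(p+[0,0,.12],rate=.25)
print('gap',current_finger_gap())
O2=graspR(np.array([0,0,1.]),np.array([0,1.,0]),1,T)
move_ptp(s2w([.054,.0344,.12],T),O2)
servo_line(s2w([.054,.0344,.03],T),rate=.2)
r=servo_line(s2w([.054,.0344,.008],T),rate=.04,contact_N=4)
print(r,current_position(),current_force(),current_finger_gap())
move_gripper(.030)
servo_line(s2w([.054,.0344,.15],T),rate=.25)
c=shot('scene','p1s');shot('wrist','p1w')
S=w2s(cloud(c));np.save('S1.npy',S)
print(current_clock())
E
python3 p1.py
```

```text
gap 0.018862472950911934
True [0.52098178 0.37882677 0.01257862] [1.01677649 0.58014244 1.4475107 ] 0.019030215177280055
24.3583
```

View pics/p1s.png

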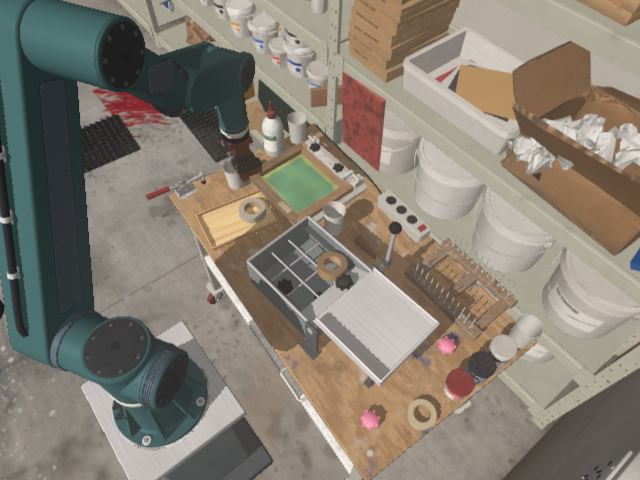

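View pics/p1w.png

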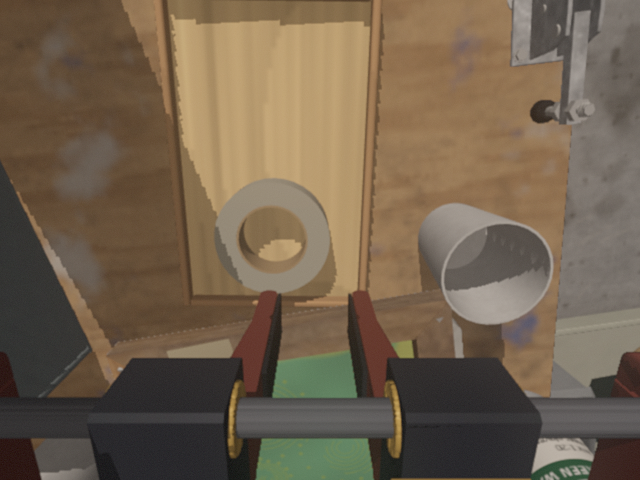

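The pale roll lies flat at the far end of the tray (scene (252,209)). Back over the bin for the brown roll.

```bash
cat > l2.py <<'E'
from h import *
move_ptp(s2w([.0,-.10,.37]),down(V[2]))
c=shot('wrist','bw2');S=w2s(cloud(c));np.savez('bw2.npz',W=S)
ctr,n,r,rr,N=rollfit(S,c['image'],(.056,-.033)); print(ctr.round(4),n.round(3),'tilt',np.degrees(np.arccos(n[2])).round(1),'R',round(r,1),rr.round(1),N)
k=(c['image'].max(-1)<70)&(S[...,2]<.15)&(S[...,2]>.006)&(np.abs(S[...,0])<.105)&(np.abs(S[...,1])<.122)
nl,lab,st,ce=cv2.connectedComponentsWithStats(k.astype(np.uint8))
for i in range(1,nl):
    if st[i,4]>150: print(ce[i].round(),st[i,4],np.nanmedian(S[lab==i],0).round(3))
print(current_clock())
E
python3 l2.py
```

```text
[ 0.0561 -0.0327  0.1114] [0.135 0.097 0.986] tilt 9.6 R 42.2 [24.6 41.7] 3466
[224.  81.] 712 [-0.096  0.018  0.081]
[265.  69.] 1148 [-0.059  0.041  0.03 ]
[302. 156.] 577 [-0.016 -0.057  0.045]
26.25
```

View pics/bw2.png

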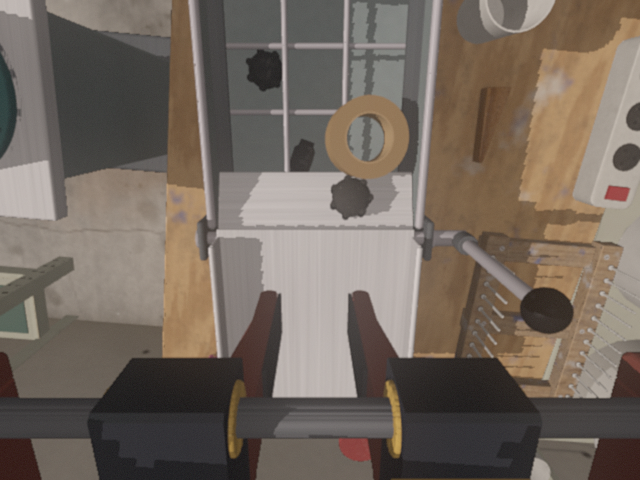

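Knob b now lies on the bin floor, at wrist (302,156). Knob c still leans on the brown roll, at (350,197). Now taking the brown roll from its +y side.

```bash
cat > g2.py <<'E'
from h import *
d=np.load('bw2.npz');S=d['W'];im=cv2.imread('pics/bw2.png')
ctr,n,r,rr,N=rollfit(S,im,(.056,-.033))
e=np.array([0,1.,0]);e-=n*(e@n);e/=np.linalg.norm(e);O=graspR(n,e,1)
g=ctr+e*.0333-n*.022
move_ptp(s2w(g+n*.09),O)
servo_line(s2w(g+n*.03),rate=.15)
r=servo_line(s2w(g),rate=.05,contact_N=6);print('contact',r,current_force())
if not r:
    move_gripper(0.0); print('gap',current_finger_gap())
    p=np.array(current_position()); servo_line(p+[0,0,.12],rate=.2)
print('gap',current_finger_gap(),current_clock()); shot('wrist','g2'); shot('scene','g2s')
E
python3 g2.py
```

```text
contact False [-0.02560653 -0.45598211  0.19437393]
gap 0.01924766025643774
gap 0.01952413313150111 29.7667
```

View pics/g2.png

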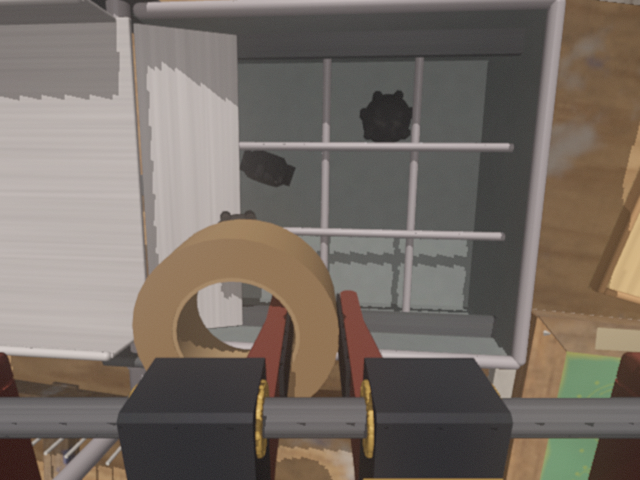

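View pics/g2s.png

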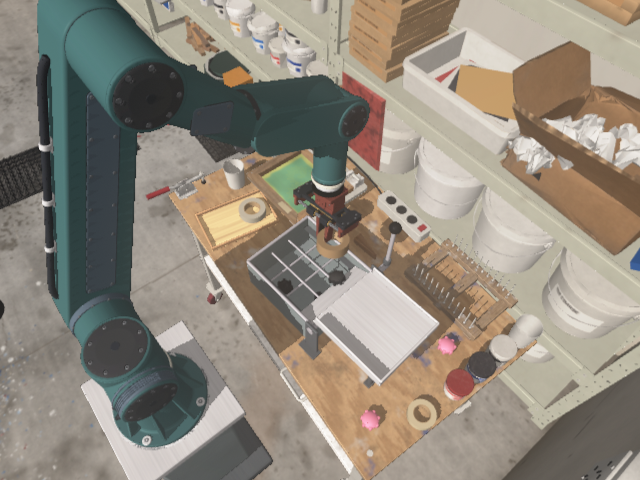

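The brown roll is gripped; knob c now hangs at scene (338,277). Placing the roll first, then looking again.

```bash
cat > p2.py <<'E'
from h import *
O2=graspR(np.array([0,0,1.]),np.array([0,1.,0]),1,T)
x=-.052
move_ptp(s2w([x,.0333,.12],T),O2)
servo_line(s2w([x,.0333,.035],T),rate=.2)
r=servo_line(s2w([x,.0333,.009],T),rate=.04,contact_N=4)
print(r,current_position(),current_force(),current_finger_gap())
move_gripper(.030)
servo_line(s2w([x,.0333,.15],T),rate=.25)
shot('wrist','p2w')
move_gripper(0)
move_ptp(s2w([.0,-.10,.37]),down(V[2]))
c=shot('wrist','bw3');S=w2s(cloud(c));np.savez('bw3.npz',W=S)
shot('scene','p2s')
k=(c['image'].max(-1)<70)&(S[...,2]<.15)&(S[...,2]>.006)&(np.abs(S[...,0])<.105)&(np.abs(S[...,1])<.122)
nl,lab,st,ce=cv2.connectedComponentsWithStats(k.astype(np.uint8))
for i in range(1,nl):
    if st[i,4]>150: print(ce[i].round(),st[i,4],np.nanpercentile(S[lab==i],[5,50,95],axis=0).round(3).tolist())
print(current_clock())
E
python3 p2.py
```

```text
True [0.41604366 0.39498415 0.01464593] [1.59583591 0.67805692 1.6269149 ] 0.019302256900380673
[223.  81.] 1177 [[-0.104, -0.039, 0.079], [-0.098, 0.023, 0.081], [-0.094, 0.089, 0.083]]
[265.  70.] 1158 [[-0.077, 0.023, 0.024], [-0.059, 0.041, 0.03], [-0.043, 0.059, 0.034]]
[302. 156.] 578 [[-0.028, -0.072, 0.027], [-0.016, -0.057, 0.045], [-0.005, -0.042, 0.052]]
36.2417
```

View pics/bw3.png

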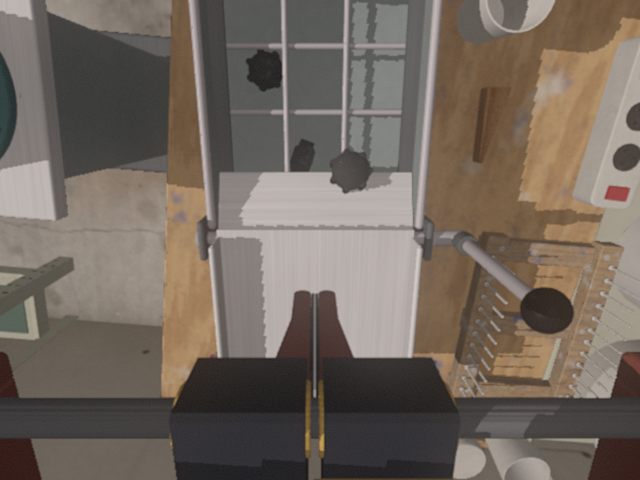

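View pics/p2w.png

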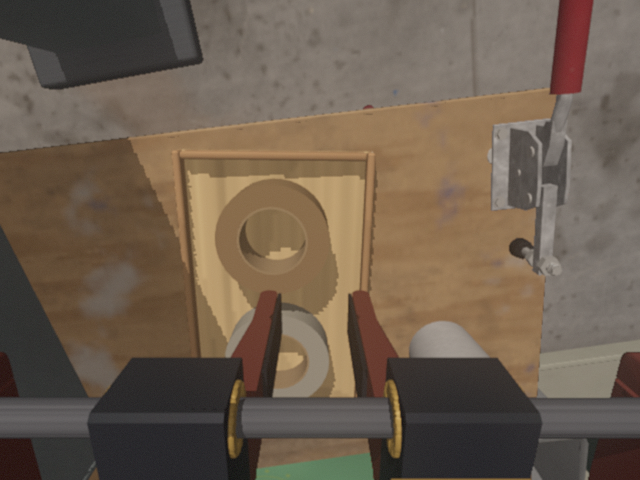

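View pics/p2s.png

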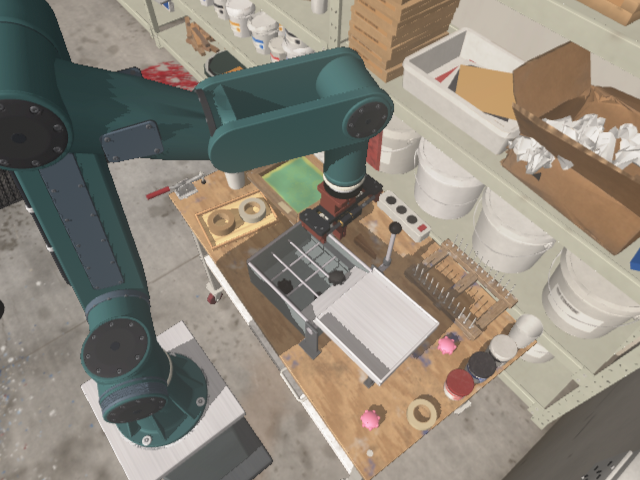

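Both rolls lie flat and side by side in the tray (scene (222,223), (254,209)). Knob c hangs on the slide edge and bar at wrist (350,171). Locating it now.

Run:
```python
from h import *
S=np.load('bw3.npz')['W'];im=cv2.imread('pics/bw3.png')
k=(im.max(-1)<110);m=np.zeros_like(k);m[145:200,325:378]=1
P=S[k&m&(S[...,2]>.07)];print(len(P),np.nanpercentile(P,[2,50,98],axis=0).round(3))
q=P[P[:,2]>.08];m=np.nanmean(q,0);n=np.linalg.svd((q-m)[~np.isnan(q[:,0])])[2][2];print(m,n)
print(current_clock())
```

```text
1332 [[ 0.018 -0.086  0.098]
 [ 0.037 -0.066  0.108]
 [ 0.058 -0.048  0.113]]
[ 0.03752587 -0.06658746  0.107276  ] [0.00231594 0.29034322 0.95691977]
36.2417
```

Knob c is at about (0.0375,-0.067), straddling the x=+32 bar. I'll take it by the jaws, shift it over the adjacent opening at (0.0645,-0.042), and drop it through.

```bash
cat > k1.py <<'E'
from h import *
O=down(V[2])
move_gripper(.062)
move_ptp(s2w([.0375,-.065,.17]),O)
r=servo_line(s2w([.0375,-.065,.090]),rate=.08,contact_N=6); print(r,current_force(),w2s(np.array(current_position())))
if r: servo_line(s2w([.0375,-.065,.2]),rate=.2)
else:
    move_gripper(.03);print('gap',current_finger_gap())
    servo_line(s2w([.0375,-.065,.105]),rate=.1)
    servo_line(s2w([.064,-.042,.105]),rate=.12)
    servo_line(s2w([.064,-.042,.088]),rate=.08,contact_N=8)
    print(w2s(np.array(current_position())),current_finger_gap())
    move_gripper(.058)
    servo_line(s2w([.064,-.042,.2]),rate=.2)
c=shot('wrist','k1w');shot('scene','k1s');print(current_clock())
E
python3 k1.py
```

```text
False [-0.44988342  0.76744611 -0.31958147] [ 0.03798015 -0.06513018  0.09047418]
gap 0.04546036714788986
[ 0.06294222 -0.04210459  0.08724705] 0.04529261790458062
42.0583
```

View pics/k1s.png

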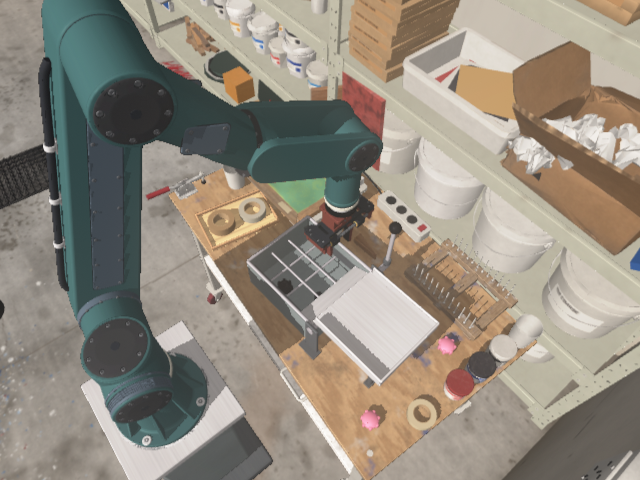

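View pics/k1w.png

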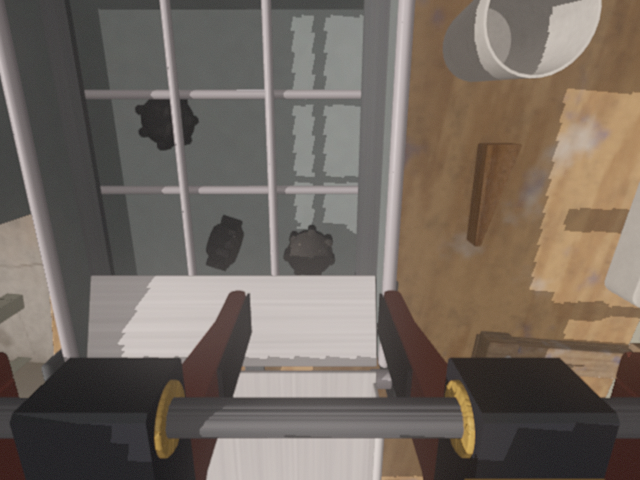

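Wrist view k1w shows the third knob at (308,250), inside the opening. I'll verify its depth and do the final checks from a clear pose.

```bash
cat > fin.py <<'E'
from h import *
c=shot('wrist');S=w2s(cloud(c))
for u,v in [(308,250),(225,242),(160,122)]: print('knob',np.nanmedian(S[v-4:v+5,u-4:u+5].reshape(-1,3),0).round(3))
servo_line(s2w([.064,-.042,.33]),rate=.3)
goto_joints([1.188,0.359,1.3,0,1.4,-0.115])
c=shot('scene','fin');Wd=cloud(c);shot('side','fins')
S=w2s(Wd);k=(S[...,1]<-.15)&(S[...,1]>-.34)&(np.abs(S[...,0])<.09)&(S[...,2]>.05)&(S[...,2]<.3)
print('pan z',np.percentile(S[k][:,2],[2,50,98]))
k=(np.abs(S[...,0])<.1)&(S[...,1]>-.07)&(S[...,1]<.12)&(S[...,2]>.086)&(S[...,2]<.3); print('above grate px',k.sum())
t=w2s(Wd,T)
for x,lo in ((.054,.025),(-.052,.030)):
    k=(np.hypot(t[...,0]-x,t[...,1])<.055)&(t[...,2]>lo)&(t[...,2]<.06)
    P=t[k];(cx,cy),r=cv2.minEnclosingCircle((P[:,:2]*1000).astype(np.float32))
    print('roll',round(cx),round(cy),round(r,1),'z',np.percentile(P[:,2],[5,50,95]).round(4),'plane',np.linalg.lstsq(np.c_[P[:,:2],np.ones(len(P))],P[:,2],rcond=None)[0].round(3))
print(current_clock())
E
python3 fin.py
```

```text
knob [ 0.056 -0.067  0.033]
knob [-0.013 -0.055  0.047]
knob [-0.061  0.041  0.033]
pan z [0.12104789 0.12550765 0.129923  ]
above grate px 12
roll 56 1 46.7 z [0.0263 0.0307 0.035 ] plane [-0.003  0.002  0.031]
roll -52 1 44.9 z [0.0316 0.0368 0.0413] plane [-0.004 -0.003  0.037]
45.475
```

View pics/fin.png

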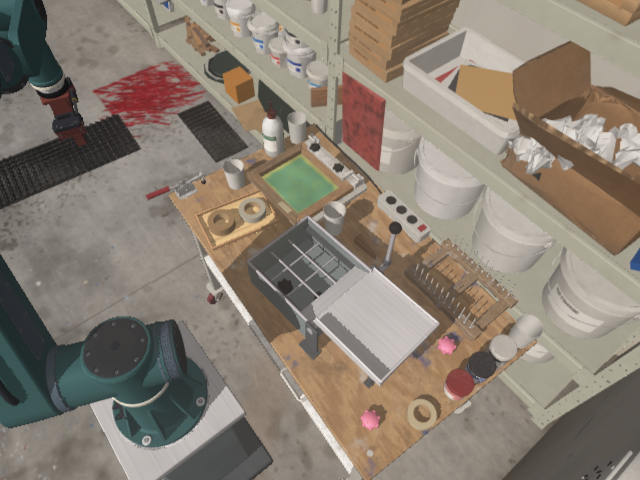

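The final view shows an empty, level pan, an upright stick at (396,228), and both rolls flat in the tray at (222,223) and (254,209). The cups, small tape and wedge are where they were. Handing in.

```bash
python3 -c "
from bench import *
close_job()"
```

```text
the job is handed in; nothing more can be done
```

The job is done as asked, and I handed it in just after 45.5 s on the robot's clock.

- **Pan:** I pushed the stick over until the pan was right up, as the depth picture confirmed. I held it until the pan was empty, then let it back slowly. Its floor now measures z ≈ 0.125 m, which is level.
- **Rolls:** I picked both off the grate and laid them side by side in the tray. Their centres are at tray x = +56 and -52 mm, with tops at 31 and 37 mm (30 and 36 mm expected) and no measurable tilt.
- **Knobs:** All three are in the bin below the grate, their tops at z ≈ 33–47 mm. One fell straight through and one dropped when I lifted the pale roll. The third hung on the slide edge and a bar, so I moved it with the jaws over the next opening and let it drop rather than nudging it.
- **Left alone:** The cups, small tape roll and wedge look unmoved in the last picture; I did not re-measure them.

No grasp failed. The last checks disagreed in two small ways, which I put down to depth noise:
- 12 stray pixels read as above the grate, though no object was seen there.
- The fitted roll radii came out 2–4 mm too large.

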